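# Set and lock the length stop on a bench jig

## Task

Set the length stop for the board in the jig: slide the loose slotted stop bar up along its guides until its nose just touches the end of the board, without shifting the board along. Then lock it with the wing knob: turn the knob clockwise until it bites, give it a quarter turn more and no further, let go, and leave the other things on the bench where they are.

Things in the scene. Friction and masses are not known exactly. Their poses are not given: they have to be found in the camera images.
- jig: grey laminated base fixed to the bench, 180 x 620 x 15 mm thick. Origin at table height on the centre line of bar and board; y runs along the jig from the stop bar to the board. A fence, 34 mm high above the base, stands on its +x side along the board; two 8 mm high guide strips lie either side of the stop bar, about 1 mm play each side
- stop: aluminium bar lying loose on the jig base between the guide strips, 240 long (y) x 40 x about 10 mm thick, 0.3 kg, with a 12 mm slot along it through which the knob's stud passes. Origin on its underside, 110 mm behind the nose face; its +y end carries the nose block, 40 wide x 15 x 46 mm high over the underside. It slides along y by hand (about 2 N)
- stop_nose (a point): centre of the flat front face of the stop bar's nose block, 28 mm above the bar's underside; +y points to the board
- stop_post (a point): where to hold the stop bar: on the axis of the upright round steel finger post at its tail (16 mm diameter, from 10 to 52 mm above the bar's underside), 38 mm above the bar's underside
- knob: black wing knob standing on a fixed stud over the bar's slot. Origin on its axis at the foot of its hub, z up. Hub 22 mm in diameter and 12 mm high; above it two flat wings in line, from 12 to 41 mm above the origin, 54 mm long along its own x, 13 mm thick along its own y. A 31 mm round spring washer hangs some 4 to 5 mm below the origin and starts clear of the bar by an unknown 0.3 to 2 mm
- knob_grip (a point): on the knob's axis, 34.5 mm above its origin: TCP point for a grasp across the wings clear of the hub; x along the wings. Right-hand thread: clockwise from above tightens, lowers the knob 4 mm a turn. Running free it takes 0.04 N m; once the washer bites, the torque felt in turning climbs to about 0.2 N m in half a radian and the clamping force by 50 N in a quarter turn. It holds when let go
- board: the workpiece: planed hardwood, 80 wide (x) x 280 long (y) x 45 mm thick, about 0.75 kg, lying loose on the jig base along the fence. Origin at the centre of its underside, y along its length; it slides if pushed with more than about 4 N
- board_end (a point): centre line of the board's end face that looks to the stop bar, 28 mm above its underside; +y points into the board
- pencil: flat carpenter's pencil lying on the jig base, 160 mm long: leave alone
- offcut: pine offcut 45 x 70 x 19 mm on the jig base: leave alone
- square: combination square lying on the bench, blade 300 mm: leave alone
- glue: glue bottle, 170 mm tall, 60 mm diameter: leave alone
- tape: tape measure, 36 x 68 x 64 mm: leave alone
- hammer: hammer lying on the bench: leave alone
- driver: screwdriver lying on the bench: leave alone
- pencil_cup: white cup with pencils, 90 mm tall without them: leave alone
Mind the look-alikes: they are no part of the job. Of the things that look like the stop, the larger one is meant.

How it is judged (in metres and radians):
On the way, in this order (a step that is already met when the one before it is completed fails the run):
1. the nose of the stop bar is brought up to the end of the board (gap under 2 mm) while the knob is still loose (y of stop_nose in the frame of board_end above -0.002 m and contact force between knob and stop below 10 N), for 0.2 s.
2. the wing knob is tightened on to the stop bar past the bite (contact force between knob and stop above 34 N), for 0.2 s.
At the end, for the whole second after the job is handed in: the nose stands within 2 mm of the board's end, the board has moved less than 5 mm, the knob clamps the bar with 34 to 66 N (a quarter turn past the bite, within about a twelfth of a turn), and all is still (y of stop_nose in the frame of board_end above -0.002 m and contact force between knob and stop between 34 and 66 N and distance of board from where it was at the start of the episode below 0.005 m and linear speed of each of stop, board below 0.01 m/s); the robot touches nothing.
It fails at once if the knob is overtightened (clamping force over 95 N, about half a turn past the bite) (contact force between knob and stop above 95 N).
It fails at once if the stop bar is driven hard into the board (over 20 N) (contact force between stop and board above 20 N).
It fails at once if another thing on the bench is disturbed (moved over 20 mm) (distance of any of pencil, offcut, square, glue, tape, hammer, driver, pencil_cup from where it was at the start of the episode above 0.02 m).
It also fails if it takes over 72 s, if anything falls off the work surface, if the arm or the gripper's body presses on something with over 40 N, if the wrist force passes 120 N, or if a joint passes its speed limit or range.

## Robot

A 6-joint arm with a two-finger parallel gripper is mounted at the origin on the work surface. World frame = base frame: x ahead of the robot, y to its left, z up, the work surface at z = 0. Lengths are in m, angles in degrees, forces in N, time in s.
With the tool pointing down it reaches from about 0.3 to 0.75 m from the base axis. Payload 8.5 kg.
Tool frame: the origin (TCP) lies between the finger pads, 19 mm behind the fingertips; this is the grasp point; z points along the fingers, y is the line along which they close (so a half turn about z gives the same grasp; the last joint's range is limited). The gripper opens to 85 mm and grips with 20 to 120 N. Pads are 22 mm wide; open, the fingers measure 114 mm over their backs; the gripper's body (76 mm by 85 mm) begins 54 mm behind the grasp point. The pads swing forward as they close: fully open they stand 13 mm farther back than shut.
Start: joints at [-78.799, 21.807, 74.336, -0, 83.858, -12.336], TCP at [0.22, -0.504, 0.25] pointing down, gripper open.
Joint ranges: [-178.18, 178.18], [-50.72, 133.34], [12.68, 142.11], [-81.47, 261.47], [9.98, 163.14], [-165.26, 165.26]. Speed limits (degrees/s): [136.94, 136.94, 180, 180, 180, 180].

## Interface

Orientations are given as a 3x3 rotation matrix whose columns are the frame's x, y, z axes.
In Python, from rig import env gives the robot as it stands. The module is installed in compiled form; this text tells all that it offers.
- The arm moves only by the shell command python3 -m pendant 'ROWS' [FORCE]. ROWS is JSON, a list of rows, each a list of 7 numbers: the opening, from 0 (shut) to 1 (fully open), then the shift along the tool's x, y, z in m, then the turn, a rotation vector about the tool's x, y, z in rad. A call has 1 to 5 rows; each row is the pose to reach, as a shift and turn from the pose commanded when the call began, along the tool's axes at that moment; what a row does not reach only later rows make up. A row lasts 1/8 s, in which the tool goes at most 62.5 mm and 10.7 degrees, less where a joint would pass 70% of its speed; a pose out of reach is approached as far as the arm can. A call with a gripper value outside its range is refused whole. The fingers move at their own pace and stop on an object; FORCE is the grip in N (left out, the last holds). Time passes only in rows, so rows that repeat a pose let the fingers close. It gives the time, the measured TCP pose, the force, the opening and the grip force at its end, in the units of the state.
- env.observe(): the state, without advancing time (a new reading comes with each control period).
- env.get_image(name): name is "side" or "top"; returns a dict with "image" (420x560x3 uint8, blue, green, red), "fx", "fy", "cx", "cy" (pixels), "pose" (4x4, takes a point from camera to world coordinates). Camera axes: x right, y up, looking along -z (the intrinsics and any distortion apply to the point x, -y, -z); pixel columns grow to the right and rows downward; lengths in m; the calibration is good to about 2 mm. A picture is of the moment at which its call begins. There is no depth.
- env.close_job(): hands the job in; it is judged then, once.
Trained networks look in the newest picture that a camera, given by its name, has taken for a name from the list of things; names that differ only in an ending like _2 or _b are one class to them, and where a whole thing is asked for, a point or a joint stands for the part that bears it (a point fixed in the world has none). Each returns a list of dicts, best first, with "conf" (0 to 1); they miss things now and then, are a little off and sometimes report something else, mostly with a low value. They report only what shows in the picture. A call takes as long as a camera call. They do not tell look-alikes from the thing itself.
- env.find_in(camera, thing): "bbox" ([centre column, centre row, width, height] in pixels, round what is visible of it).
- env.trace(camera, thing): "mask" (420x560 bool, what is visible of it) and "bbox" ([centre column, centre row, width, height] in pixels, round what is visible of it).
- env.tip_of(camera, thing): "centre" ([column, row] in pixels: a listed point, or the origin of a listed thing).
The state is a dict: "time_s": time; "q": joint angles; "qvel": joint speeds; "joint_efforts": joint torques, N m; "position": TCP position; "tool_rot": TCP orientation; "ft_force": force on the tool from outside, world axes, zero at the start; "wrist_torque": the same for the moment, N m; "grip_width": finger opening in m; "gripper_force": force on a finger pad.
Only numpy, scipy, OpenCV 4.12 (cv2) and the standard library are available. Lean on these libraries where they do the work, as an engineer would, in place of code of your own. Each camera call takes 0.05 s, during which the arm holds its last target. There are 200 camera calls.

## Working session

There is one attempt and no reset: what is moved stays moved. The work goes in short steps, Python scripts to look and compute and a shell command to move; the robot and the scene stay as the last step left them, time stands still between calls to the robot, and variables do not carry over. Pictures are saved under pics/ and viewed, at most 10 in all, crops included, and the job is handed in when it is done.

```bash
mkdir -p pics
cat > h.py <<'E'
import numpy as np, cv2
from rig import env
def ray(im,px):
    T=np.array(im["pose"]); d=np.array([(px[0]-im["cx"])/im["fx"],-(px[1]-im["cy"])/im["fy"],-1.])
    d=T[:3,:3]@d; return T[:3,3],d/np.linalg.norm(d)
def atz(im,px,z):
    o,d=ray(im,px); return o+d*(z-o[2])/d[2]
def tri(a,pa,b,pb):
    A=np.zeros((3,3));r=np.zeros(3)
    o1,d1=ray(a,pa);o2,d2=ray(b,pb)
    for o,d in((o1,d1),(o2,d2)):
        M=np.eye(3)-np.outer(d,d);A+=M;r+=M@o
    X=np.linalg.solve(A,r); return X,np.linalg.norm(np.cross(X-o1,d1))*2
E
python3 - <<'E'
from h import *
np.set_printoptions(precision=4,suppress=True)
ims={}
for c in("top","side"):
    im=env.get_image(c);ims[c]=im
    print(c,[k for k in im],im["fx"],im["cx"],im["cy"],np.array(im["pose"])[:3].round(3).tolist())
    cv2.imwrite(f"pics/{c}0.png",im["image"])
P={}
for n in("stop_nose","stop_post","knob","knob_grip","board_end","board","stop","jig"):
    for c in ims:
        P[n,c]=env.tip_of(c,n); print(n,c,[(np.round(r["centre"],1).tolist(),round(r["conf"],2)) for r in P[n,c][:3]])
    if P[n,"top"] and P[n,"side"]:
        print("  tri",*[tri(ims["top"],a["centre"],ims["side"],b["centre"]) for a in P[n,"top"][:2] for b in P[n,"side"][:2]])
s=env.observe();print(s["time_s"],s["position"],s["tool_rot"],s["ft_force"])
E
```

```text
top ['image', 'fx', 'fy', 'cx', 'cy', 'pose'] 514.7675629630138 277.14186258270377 208.55343140446527 [[0.009, 0.992, -0.125, 0.262], [-1.0, 0.009, 0.002, -0.023], [0.003, 0.125, 0.992, 2.042]]
side ['image', 'fx', 'fy', 'cx', 'cy', 'pose'] 511.47411242817196 276.7768754510542 215.35665134505695 [[-0.812, 0.377, -0.446, -0.173], [-0.583, -0.516, 0.627, 0.943], [0.006, 0.769, 0.639, 1.055]]
stop_nose top [([256.1, 197.4], 0.81), ([293.0, 151.4], 0.73), ([241.7, 217.0], 0.34)]
stop_nose side [([235.8, 190.7], 0.94), ([249.1, 228.4], 0.87)]
  tri (array([0.5584, 0.0651, 0.1929]), np.float64(0.05494536382095484)) (array([0.5573, 0.0554, 0.0514]), np.float64(0.002113673983683613)) (array([ 0.7424, -0.0934,  0.021 ]), np.float64(0.014935856299346984)) (array([ 0.7536, -0.1159, -0.1585]), np.float64(0.08565204960052104))
stop_post top [([315.0, 208.1], 0.64), ([256.4, 158.5], 0.59)]
stop_post side [([208.1, 214.1], 0.93), ([305.8, 194.1], 0.87)]
  tri (array([ 0.6366, -0.0746, -0.0087]), np.float64(0.3078274939740374)) (array([ 0.5127, -0.1763,  0.0579]), np.float64(0.006414313742342784)) (
[... 806 characters left out ...]
217.0], 0.95), ([225.6, 208.6], 0.85)]
  tri (array([ 0.6357, -0.0528,  0.0183]), np.float64(0.18847125029819894)) (array([ 0.7221, -0.017 ,  0.0029]), np.float64(0.011938894043679364)) (array([ 0.5332, -0.0596,  0.0306]), np.float64(0.005969652860918234)) (array([ 0.5959, -0.0076,  0.0626]), np.float64(0.16234131874017732))
jig top [([258.2, 200.9], 0.58)]
jig side [([252.4, 241.4], 0.7), ([259.3, 259.0], 0.21)]
  tri (array([ 0.5513,  0.049 , -0.0027]), np.float64(0.0024250805713383282)) (array([ 0.5487,  0.0441, -0.0766]), np.float64(0.027480249781696175))
0.9 [ 0.2196 -0.5042  0.25  ] [[ 0.9168  0.3993 -0.    ]
 [ 0.3993 -0.9168  0.    ]
 [-0.     -0.     -1.    ]] [0.108  0.0075 0.1455]
```

Run:
```python
import cv2
t=cv2.imread("pics/top0.png")[130:280,190:390];cv2.imwrite("pics/top0c.png",cv2.resize(t,None,fx=4,fy=4,interpolation=cv2.INTER_CUBIC))
t=cv2.imread("pics/side0.png")[150:300,170:370];cv2.imwrite("pics/side0c.png",cv2.resize(t,None,fx=4,fy=4,interpolation=cv2.INTER_CUBIC))
```

```text
(no output)
```

View pics/top0c.png

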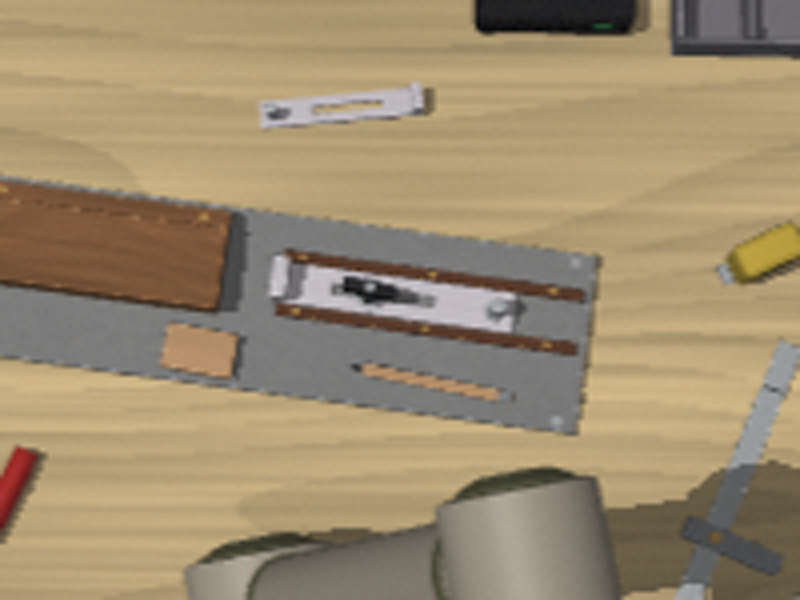

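View pics/side0c.png

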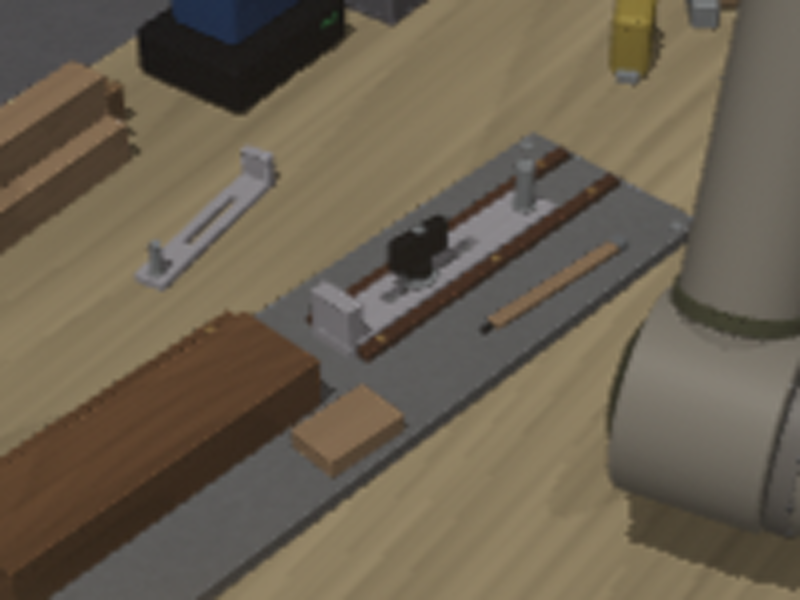

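The top view crop shows the bar's nose at about (271,277), its post at (503,307), and the board end at about (225,260). The knob's wings lie along the jig at about (365,290). The small look-alike is off the jig, at (345,105).

Run:
```python
from h import *
np.set_printoptions(precision=4,suppress=True)
T=env.get_image("top");S=env.get_image("side")
c=lambda x,y:(190+x/4-.375,130+y/4-.375); s=lambda x,y:(170+x/4-.375,150+y/4-.375)
for n,p,q,z in(("posttop",c(503,307),s(526,163),.067),("nosetop_front_mid",c(273,276),s(325,290),.061),("knobtop",c(362,290),s(420,235),None)):
    print(n,tri(T,p,S,q),*( [atz(T,p,z),atz(S,q,z)] if z else []))
for n in("post net",): print(n,atz(T,(315,208.1),.053),atz(S,(305.8,194.1),.053))
print("guide dirs",[ (lambda d:np.degrees(np.arctan2(d[1],d[0])))(atz(T,a,.023)-atz(T,b,.023)) for a,b in((c(290,252),c(583,290)),(c(278,312),c(577,350)))],
 (lambda d:np.degrees(np.arctan2(d[1],d[0])))(atz(S,s(372,355),.023)-atz(S,s(617,182),.023)))
print("board end top corners",atz(T,c(232,212),.06),atz(T,c(218,308),.06),"side",atz(S,s(318,365),.06),atz(S,s(232,312),.06))
for n in("stop","knob"):
  for cam in("top","side"):
    for r in env.trace(cam,n)[:2]:
        m=r["mask"].astype(np.uint8); rr=cv2.minAreaRect(cv2.findNonZero(m)); print(n,cam,round(r["conf"],2),np.round(r["bbox"],1),rr)
```

```text
posttop (array([ 0.5232, -0.1743,  0.0684]), np.float64(0.004922704914043521)) [ 0.5212 -0.1755  0.067 ] [ 0.5265 -0.1749  0.067 ]
nosetop_front_mid (array([0.5515, 0.049 , 0.0739]), np.float64(0.00740560731589261)) [0.5502 0.0475 0.061 ] [0.5646 0.0388 0.061 ]
knobtop (array([ 0.5344, -0.0393,  0.0775]), np.float64(0.0014859901279514272))
post net [ 0.5162 -0.1752  0.053 ] [ 0.5131 -0.183   0.053 ]
guide dirs [np.float64(83.06573820486169), np.float64(83.23546159414002)] 82.88146392938766
board end top corners [0.6131 0.0884 0.06  ] [0.5185 0.1005 0.06  ] side [0.5185 0.1062 0.06  ] [0.6055 0.0981 0.06  ]
stop top 0.75 [274.8 156.1  38.1   6.9] ((275.0693359375, 156.1930694580078), (7.562282562255859, 40.299007415771484), 84.2894058227539)
stop top 0.71 [287.2 203.7  57.4  18.4] ((287.8694763183594, 203.43527221679688), (60.944454193115234, 11.26297664642334), 7.943471908569336)
stop side 0.95 [220.9 208.2  29.5  33.8] ((220.50001525878906, 205.0), (10.60660171508789, 44.547725677490234), 45.0)
stop side 0.59 [279.  214.5  56.8  49.8] ((276.5411071777344, 213.99923706054688), (17.13469123840332, 68.05963897705078), 55.222171783447266)
knob side 0.76 [275.9 214.   15.   17.6] ((274.5, 212.5), (19.0, 15.0), 90.0)
```

```bash
python3 -m pendant '[[1,0.05,-0.022,0,0,0,0.1],[1,0.1,-0.045,0,0,0,0.22],[1,0.15,-0.067,0,0,0,0.34],[1,0.2,-0.09,0,0,0,0.44],[1,0.25,-0.111,0,0,0,0.532]]' 20
python3 - <<'E'
from h import *
s=env.observe();R=np.array(s["tool_rot"]);print(R.round(4).tolist(),R.T@(np.array([.521,-.176,.053])-s["position"]))
E
```

```text
time_s: 1.82
position: [0.4055, -0.3012, 0.2502]
tool_rot: [[0.992, -0.124, 0.0], [-0.124, -0.992, -0.0], [0.0, 0.0, -1.0]]
ft_force: [0.8, -1.2, 0.3]
grip_width: 0.0852
gripper_force: 0.0
[[0.9923, -0.1241, 0.0003], [-0.1241, -0.9923, -0.0003], [0.0003, 0.0003, -1.0]] [ 0.09901578 -0.13858434  0.1971931 ]
```

```bash
python3 -m pendant '[[1,0.035,-0.048,0,0,0,0],[1,0.07,-0.096,0,0,0,0],[1,0.1,-0.14,0.03,0,0,0],[1,0.1,-0.14,0.08,0,0,0],[1,0.1,-0.14,0.1,0,0,0]]'
python3 - <<'E'
from h import *
np.set_printoptions(precision=4,suppress=True)
s=env.observe();print(s["position"])
T=env.get_image("top");S=env.get_image("side")
for c in("top","side"):
    im=S if c=="side" else T
    print(c,[(np.round(r["centre"],1),round(r["conf"],2),atz(im,r["centre"],.053)) for r in env.tip_of(c,"stop_post")])
cv2.imwrite("pics/side1c.png",cv2.resize(S["image"][140:270,200:380],None,fx=4,fy=4,interpolation=cv2.INTER_CUBIC))
E
```

```text
time_s: 2.45
position: [0.5202, -0.1745, 0.1474]
tool_rot: [[0.993, -0.119, -0.003], [-0.119, -0.993, 0.002], [-0.004, -0.002, -1.0]]
ft_force: [0.4, -0.8, 0.3]
grip_width: 0.085
gripper_force: 0.0
[ 0.5202 -0.1745  0.1474]
top [(array([258.1, 156.1]), 0.59, array([0.7209, 0.0492, 0.053 ]))]
side [(array([303.5, 196.4]), 0.8, array([ 0.5124, -0.1684,  0.053 ])), (array([206.8, 213.4]), 0.61, array([0.7054, 0.0787, 0.053 ]))]
```

View pics/side1c.png

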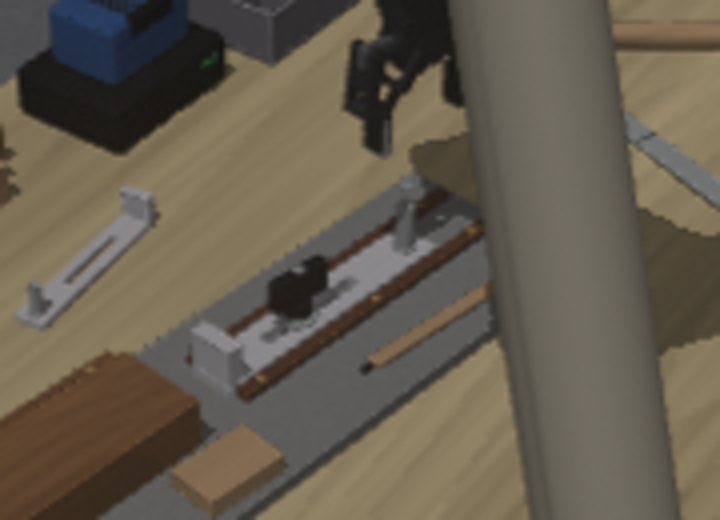

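The side view shows the open gripper above and in line with the post, which is at crop (405,220). Next I go down and close.

```bash
python3 -m pendant '[[1,0,0,0.05,0,0,0],[1,0,0,0.095,0,0,0],[0.6,0,0,0.096,0,0,0],[0.2,0,0,0.096,0,0,0],[0.0,0,0,0.096,0,0,0]]' 25; python3 -m pendant '[[0,0,0,0,0,0,0],[0,0,0,0,0,0,0],[0,0,0,0,0,0,0]]' 25
```

```text
time_s: 3.28
position: [0.5217, -0.1763, 0.0562]
tool_rot: [[0.993, -0.121, 0.003], [-0.121, -0.993, -0.002], [0.004, 0.002, -1.0]]
ft_force: [-0.7, -1.2, 0.1]
grip_width: 0.0321
gripper_force: 0.0
time_s: 3.65
position: [0.5213, -0.1757, 0.0557]
tool_rot: [[0.993, -0.121, 0.002], [-0.121, -0.993, -0.001], [0.002, 0.001, -1.0]]
ft_force: [-0.2, 3.3, 7.8]
grip_width: 0.0152
gripper_force: 24.2
```

```bash
python3 -m pendant '[[0,0,-0.004,0,0,0,0],[0,0,-0.009,0,0,0,0],[0,0,-0.014,0,0,0,0],[0,0,-0.019,0,0,0,0],[0,0,-0.022,0,0,0,0]]'; python3 -m pendant '[[0,0,-0.003,0,0,0,0],[0,0,-0.006,0,0,0,0],[0,0,-0.009,0,0,0,0],[0,0,-0.010,0,0,0,0],[0,0,-0.010,0,0,0,0]]';  python3 - <<'E'
from h import *
np.set_printoptions(precision=4,suppress=True)
T=env.get_image("top");S=env.get_image("side")
for n in("stop_nose","board_end"):
  for c,im in(("top",T),("side",S)):
    print(n,c,[(np.round(r["centre"],1),round(r["conf"],2),atz(im,r["centre"],.043)) for r in env.tip_of(c,n)])
cv2.imwrite("pics/side2c.png",cv2.resize(S["image"][170:270,200:330],None,fx=6,fy=6,interpolation=cv2.INTER_CUBIC))
E
```

```text
time_s: 4.28
position: [0.5244, -0.1552, 0.0557]
tool_rot: [[0.993, -0.121, 0.003], [-0.121, -0.993, -0.003], [0.004, 0.003, -1.0]]
ft_force: [-1.0, -5.2, 5.7]
grip_width: 0.0151
gripper_force: 24.3
time_s: 4.9
position: [0.5256, -0.1452, 0.0557]
tool_rot: [[0.993, -0.121, 0.003], [-0.121, -0.993, -0.003], [0.004, 0.003, -1.0]]
ft_force: [0.3, -4.1, 5.4]
grip_width: 0.0152
gripper_force: 24.3
stop_nose top [(array([294.6, 152. ]), 0.78, array([ 0.7412, -0.095 ,  0.043 ])), (array([249. , 197.3]), 0.5, array([0.5578, 0.0831, 0.043 ])), (array([374.6, 249.3]), 0.39, array([ 0.3586, -0.407 ,  0.043 ]))]
stop_nose side [(array([235.9, 189.3]), 0.83, array([ 0.7203, -0.0801,  0.043 ])), (array([244.3, 231.3]), 0.56, array([0.5679, 0.0672, 0.043 ]))]
board_end top [(array([243.8, 195.5]), 0.63, array([0.5647, 0.1036, 0.043 ])), (array([425.7, 218.5]), 0.63, array([ 0.4805, -0.6086,  0.043 ]))]
board_end side [(array([243.8, 236.3]), 0.58, array([0.5552, 0.0855, 0.043 ]))]
```

View pics/side2c.png

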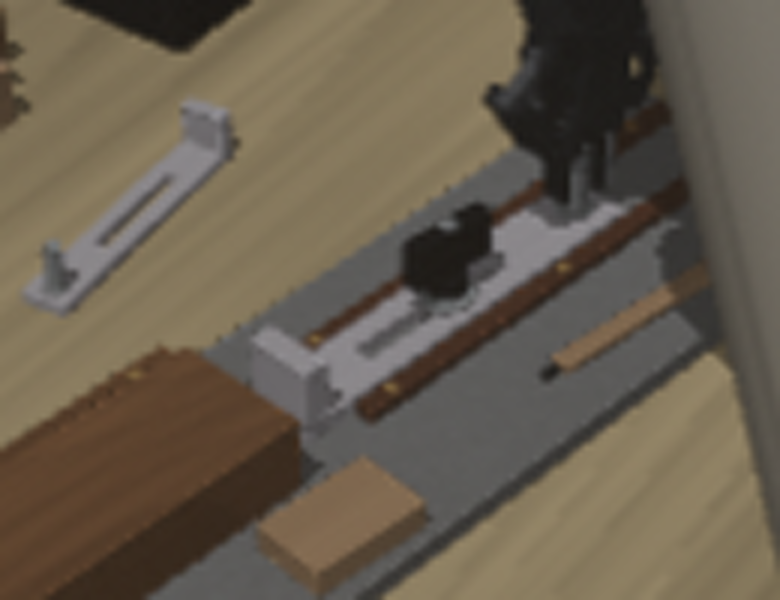

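The nose, now at crop (275,375), has closed to roughly 15 mm from the board end and the grip is holding. I'll creep on in small steps and watch the force.

```bash
python3 -m pendant '[[0,0,-0.002,0,0,0,0],[0,0,-0.004,0,0,0,0],[0,0,-0.006,0,0,0,0],[0,0,-0.008,0,0,0,0],[0,0,-0.008,0,0,0,0]]'|egrep 'pos|ft'; python3 -m pendant '[[0,0,-0.001,0,0,0,0],[0,0,-0.002,0,0,0,0],[0,0,-0.002,0,0,0,0]]'|egrep 'pos|ft';python3 - <<'E'
from h import *
np.set_printoptions(precision=4,suppress=True)
T=env.get_image("top");S=env.get_image("side")
a=cv2.resize(S["image"][205:255,215:275],None,fx=10,fy=10,interpolation=cv2.INTER_CUBIC)
cv2.imwrite("pics/side3c.png",a)
E
```

```text
position: [0.5266, -0.1372, 0.0557]
ft_force: [-0.3, -3.7, 5.6]
position: [0.5268, -0.1354, 0.0557]
ft_force: [-0.3, -4.5, 5.9]
```

View pics/side3c.png

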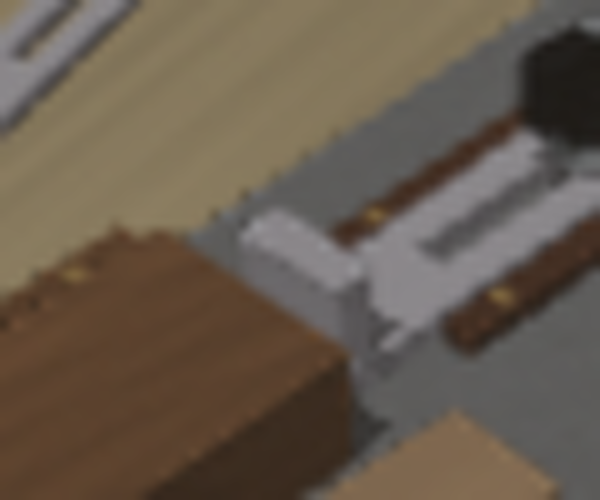

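```bash
cat >> h.py <<'E'
def gap(S,nose,board,off=(215,205),k=10):
    f=lambda p:atz(S,(off[0]+p[0]/k-.45,off[1]+p[1]/k-.45),.0605)[:2]
    d=np.array([.121,.9926]); return [round(float(d@(f(b))),4) for b in nose],[round(float(d@f(b)),4) for b in board]
E
python3 - <<'E'
from h import *
S=env.get_image("side")
print(gap(S,[(245,240),(300,268),(345,290)],[(190,240),(270,297),(350,355)]))
E
```

```text
([0.1509, 0.1486, 0.1464], [0.1619, 0.1635, 0.1652])
```

```bash
python3 -m pendant '[[0,0,-0.001,0,0,0,0],[0,0,-0.002,0,0,0,0],[0,0,-0.002,0,0,0,0]]'|egrep 'pos|ft';  python3 -m pendant '[[0,0,-0.001,0,0,0,0],[0,0,-0.002,0,0,0,0],[0,0,-0.002,0,0,0,0]]'|egrep 'pos|ft'
```

```text
position: [0.527, -0.1334, 0.0557]
ft_force: [-0.8, -4.8, 5.5]
position: [0.5273, -0.1314, 0.0557]
ft_force: [0.2, -4.9, 5.9]
```

```bash
for i in 1; do python3 -m pendant '[[0,0,-0.001,0,0,0,0],[0,0,-0.002,0,0,0,0],[0,0,-0.003,0,0,0,0],[0,0,-0.003,0,0,0,0]]'|egrep 'pos|ft'; python3 -m pendant '[[0,0,-0.001,0,0,0,0],[0,0,-0.002,0,0,0,0],[0,0,-0.002,0,0,0,0]]'|egrep 'pos|ft'; done
```

```text
position: [0.5277, -0.1284, 0.0557]
ft_force: [-0.2, -5.0, 5.3]
position: [0.5279, -0.1264, 0.0557]
ft_force: [-0.8, -5.0, 5.6]
```

```bash
python3 -m pendant '[[0,0,-0.0005,0,0,0,0],[0,0,-0.001,0,0,0,0],[0,0,-0.001,0,0,0,0]]'|egrep 'pos|ft'; python3 -m pendant '[[0,0,-0.0005,0,0,0,0],[0,0,-0.001,0,0,0,0],[0,0,-0.001,0,0,0,0]]'|egrep 'pos|ft';python3 - <<'E'
from h import *
S=env.get_image("side")
cv2.imwrite("pics/side4c.png",cv2.resize(S["image"][205:255,215:275],None,fx=10,fy=10,interpolation=cv2.INTER_CUBIC))
E
```

```text
position: [0.528, -0.1255, 0.0557]
ft_force: [-0.2, -5.7, 5.4]
position: [0.5282, -0.1245, 0.0557]
ft_force: [-0.5, -4.9, 5.8]
```

View pics/side4c.png

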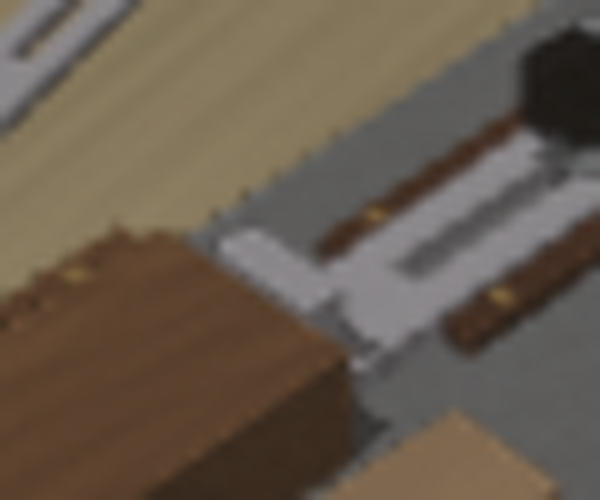

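The board edge has not moved, and only a sliver of about 1.5 px, roughly 3 mm, separates it from the nose top edge at crop (220,245) to (305,305).

```bash
for i in 1; do python3 -m pendant '[[0,0,-0.0005,0,0,0,0],[0,0,-0.001,0,0,0,0],[0,0,-0.001,0,0,0,0]]'|egrep 'pos|ft'; python3 -m pendant '[[0,0,-0.0005,0,0,0,0],[0,0,-0.001,0,0,0,0],[0,0,-0.001,0,0,0,0]]'|egrep 'pos|ft';  done
```

```text
position: [0.5283, -0.1235, 0.0557]
ft_force: [-0.3, -5.2, 5.5]
position: [0.5284, -0.1225, 0.0557]
ft_force: [-0.2, -5.2, 5.5]
```

```bash
python3 -m pendant '[[0,0,-0.0005,0,0,0,0],[0,0,-0.001,0,0,0,0],[0,0,-0.001,0,0,0,0]]'|egrep 'pos|ft'
```

```text
position: [0.5285, -0.1215, 0.0557]
ft_force: [-0.4, -5.5, 5.1]
```

```bash
python3 -m pendant '[[0,0,-0.0005,0,0,0,0],[0,0,-0.001,0,0,0,0],[0,0,-0.001,0,0,0,0]]'|egrep 'pos|ft'
```

```text
position: [0.5286, -0.1212, 0.0557]
ft_force: [-1.2, -9.4, 4.8]
```

```bash
python3 -m pendant '[[0,0,-0.0005,0,0,0,0],[0,0,-0.001,0,0,0,0],[0,0,-0.001,0,0,0,0]]'|egrep 'pos|ft'
```

```text
position: [0.5288, -0.1203, 0.0557]
ft_force: [-1.2, -10.3, 4.4]
```

Contact: the force jumped from about 5 to 10 N. I open only halfway, to stay clear of the knob, and go up.

```bash
python3 -m pendant '[[0.4,0,0,0,0,0,0],[0.4,0,0,0,0,0,0],[0.4,0,0,0,0,0,0],[0.4,0,0,-0.03,0,0,0],[0.4,0,0,-0.08,0,0,0]]'; python3 -m pendant '[[0.4,0,0.05,-0.05,0,0,0],[0.4,0,0.1,-0.08,0,0,0],[0.4,0,0.15,-0.08,0,0,0]]'
python3 - <<'E'
from h import *
np.set_printoptions(precision=4,suppress=True)
T=env.get_image("top");S=env.get_image("side")
for n,z in(("knob_grip",.067),("knob",.033)):
  for c,im in(("top",T),("side",S)):
    print(n,c,[(np.round(r["centre"],1),round(r["conf"],2),atz(im,r["centre"],z)) for r in env.tip_of(c,n)])
a=cv2.resize(S["image"][190:255,210:310],None,fx=7,fy=7,interpolation=cv2.INTER_CUBIC)
b=cv2.resize(T["image"][185:225,240:340],None,fx=7,fy=7,interpolation=cv2.INTER_CUBIC)
cv2.imwrite("pics/both5.png",cv2.resize(np.vstack([a,b]),None,fx=.8,fy=.8,interpolation=cv2.INTER_AREA))
E
```

```text
time_s: 11.28
position: [0.527, -0.1177, 0.1338]
tool_rot: [[0.993, -0.121, -0.004], [-0.121, -0.993, 0.002], [-0.004, -0.001, -1.0]]
ft_force: [-0.7, -0.3, 0.9]
grip_width: 0.0339
gripper_force: 0.0
time_s: 11.65
position: [0.51, -0.2687, 0.217]
tool_rot: [[0.993, -0.12, 0.004], [-0.12, -0.993, -0.003], [0.005, 0.003, -1.0]]
ft_force: [0.0, -0.3, -0.3]
grip_width: 0.0341
gripper_force: 0.0
knob_grip top [(array([283.7, 199.4]), 0.42, array([ 0.5473, -0.0528,  0.067 ]))]
knob_grip side [(array([273.4, 209.4]), 0.65, array([ 0.5414, -0.0439,  0.067 ]))]
knob top [(array([283. , 204.9]), 0.66, array([ 0.5303, -0.0507,  0.033 ])), (array([246.2, 198.5]), 0.33, array([0.5544, 0.0946, 0.033 ])), (array([281.6, 200.4]), 0.18, array([ 0.5481, -0.045 ,  0.033 ]))]
knob side [(array([275.1, 216.7]), 0.63, array([ 0.5405, -0.0517,  0.033 ]))]
```

View pics/both5.png

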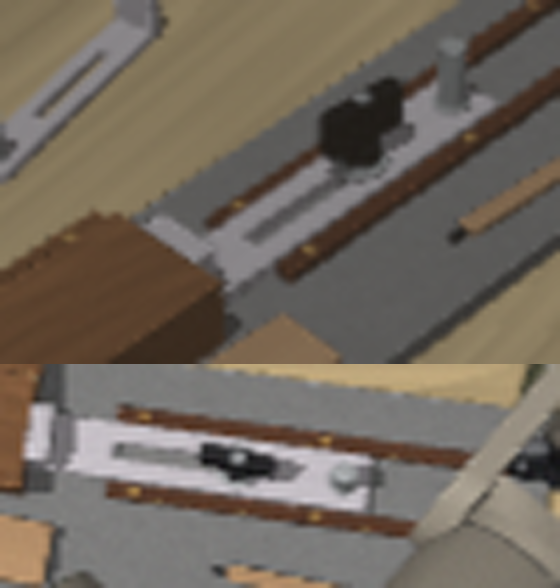

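The nose lies against the board, with no gap at crop (205,245). The knob's wings run almost along the bar, with the stud top at side crop (363,97) and top crop (238,457).

Run:
```python
from h import *
np.set_printoptions(precision=4,suppress=True)
T=env.get_image("top");S=env.get_image("side")
p=(240+238/5.6-.4,185+93/5.6-.4);q=(210+363/5.6-.4,190+97/5.6-.4)
print(tri(T,p,S,q),atz(T,p,.073),atz(S,q,.073))
for im,(r0,r1,c0,c1) in((T,(195,212,270,295)),(S,(200,222,262,286))):
    g=im["image"][r0:r1,c0:c1].max(2); m=(g<55).astype(np.uint8)
    n,l,st,ce=cv2.connectedComponentsWithStats(m); i=1+st[1:,4].argmax()
    pts=np.argwhere(l==i)[:,::-1]+[c0,r0]; print(len(pts),pts.min(0),pts.max(0))
    w=np.array([atz(im,t,.062)[:2] for t in pts]); mu=w.mean(0); v=np.linalg.svd(w-mu)[2][0]
    print("mean",mu,"angle",np.degrees(np.arctan2(v[1],v[0]))%180,"ext",np.ptp((w-mu)@v))
    print("\n".join(" ".join(f"{x:3d}" for x in row) for row in g) if im is T else "")
s=env.observe();print(s["q"],s["position"])
```

```text
(array([ 0.5391, -0.0464,  0.0762]), np.float64(0.0004892571955717708)) [ 0.5393 -0.0466  0.073 ] [ 0.5416 -0.0495  0.073 ]
39 [276 200] [288 205]
mean [ 0.5361 -0.046 ] angle 79.60913672736669 ext 0.04796217728794542
 90  86  87  89  87  87  89  91  92  93  93  91  94  99 100 107 112 108 125 124 122 122 122 122 122
106 116 111  94  89  88  91  90  90  90  90  89  89  91  91  90  93  94 102 106  90  88  96 114 111
191 194 192 180 156 156 147 123 125 106  89  99  90  90  89  89  89  90  92  92  92  92  93  94  95
196 195 196 196 193 193 193 193 192 191 191 180 155 147 117 109 107  89  95  88  91  90  87  89  89
197 196 196 196 195 166  77  74  85 117 152 145 159 183 188 191 192 191 181 158 148 119 105 112 116
137 125 133 158 172 145  41  41  40  47  56  76  98  86  92 151 198 196 195 193 192 193 191 192 195
126 125 127 131 121  82  45  49  49  43  55 119 164 136  43  50  64  71 112 170 194 194 195 198 197
128 126 126 130 126 105  27  25  26  33  38  94 130  96  42  41  39  38  43  90 121 123 154 197 195
169 172 155 144 142 136 113 101  89  36  21  32  41  37  35  41  43  43  46  81 11
[... 295 characters left out ...]
93 194 195 196 198 198
 94  94 103 118 119 123 156 171 181 196 195 185 177 193 191 192 195 195 195 197 197 197 198 196 196
 87  89  90  88  91  92 100 106  96  98 109 126 120 149 174 173 182 197 197 197 197 197 196 198 198
 89  88  88  88  88  90  88  88  92  90  91  93  95 102 107  96 101 108 114 120 138 156 174 182 197
102  89  85  96  83  86  95  91  91  89  89  90  91  92  91  92  92  92  94  97  97 111 121  97  97
123 123 122 126 127 119 102  98  89  79  77  86  99 115  90  90  90  91  91  91  89  91  91  88  87
155 [267 204] [281 219]
mean [ 0.5356 -0.04  ] angle 102.98440627702445 ext 0.0766280323233807

[-39.3346  25.8855  73.8084   0.0078  80.3398  57.5168] [ 0.5098 -0.2658  0.2139]
```

```bash
python3 -m pendant '[[0.5,0,-0.045,0,0,0,-0.18],[0.5,0,-0.09,0,0,0,-0.36],[0.5,0.001,-0.135,0,0,0,-0.54],[0.5,0.002,-0.18,0,0,0,-0.72],[0.5,0.002,-0.221,0,0,0,-0.9]]' 60; python3 -m pendant '[[0.5,0,0,0,0,0,-0.18],[0.5,0,0,0.02,0,0,-0.36],[0.5,0,0,0.04,0,0,-0.54],[0.5,0,0,0.05,0,0,-0.6],[0.5,0,0,0.05,0,0,-0.6]]'
python3 - <<'E'
from h import *
np.set_printoptions(precision=5,suppress=True)
s=env.observe();R=np.array(s["tool_rot"]);print(s["q"],R,np.degrees(np.arctan2(R[1,1],R[0,1])),R.T@(np.array([.5385,-.0465,.0655])-s["position"]))
E
```

```text
time_s: 12.68
position: [0.5382, -0.0453, 0.2141]
tool_rot: [[0.706, 0.708, 0.0], [0.708, -0.706, 0.0], [0.0, -0.0, -1.0]]
ft_force: [0.6, -0.4, -0.2]
grip_width: 0.0425
gripper_force: 0.0
time_s: 13.3
position: [0.5379, -0.047, 0.1635]
tool_rot: [[0.19, 0.982, -0.001], [0.982, -0.19, 0.001], [0.0, -0.002, -1.0]]
ft_force: [0.3, -0.5, -0.2]
grip_width: 0.0426
gripper_force: 0.0
[-17.56658  25.38326  83.8916    0.00418  70.81552  -6.60188] [[ 0.19023  0.98174 -0.00148]
 [ 0.98174 -0.19023  0.00054]
 [ 0.00025 -0.00156 -1.     ]] -10.96606249349509 [0.0006  0.00065 0.09802]
```

```bash
python3 -m pendant '[[0.5,0.0005,0.0005,0.05,0,0,0],[0.5,0.0005,0.0005,0.098,0,0,0],[0.5,0.0005,0.0005,0.098,0,0,0],[0.2,0.0005,0.0005,0.098,0,0,0],[0,0.0005,0.0005,0.098,0,0,0]]' 40; python3 -m pendant '[[0,0,0,0,0,0,0],[0,0,0,0,0,0,0],[0,0,0,0,0,0,0]]'
python3 - <<'E'
from h import *
s=env.observe();print(s["wrist_torque"],s["q"])
E
```

```text
time_s: 13.92
position: [0.5396, -0.0477, 0.0683]
tool_rot: [[0.191, 0.982, 0.003], [0.982, -0.191, -0.001], [-0.0, 0.003, -1.0]]
ft_force: [-1.1, 0.6, 7.3]
grip_width: 0.0124
gripper_force: 41.5
time_s: 14.3
position: [0.5396, -0.0476, 0.0684]
tool_rot: [[0.191, 0.982, 0.003], [0.982, -0.191, -0.001], [-0.0, 0.003, -1.0]]
ft_force: [-1.9, 0.1, 6.0]
grip_width: 0.0123
gripper_force: 41.2
[ 0.13506473  0.33534766 -0.00664554] [-1.75748712e+01  3.24655963e+01  9.02137000e+01  1.45210354e-03
  5.71231710e+01 -6.56772411e+00]
```

```bash
cat > t.py <<'E'
from h import *
s=env.observe();R=np.array(s["tool_rot"]);print("t",s["time_s"],"Mz %.3f"%s["wrist_torque"][2],"M",np.round(s["wrist_torque"],2),"yaw %.1f"%np.degrees(np.arctan2(R[1,1],R[0,1])),"q6 %.1f"%s["q"][5],"pos",np.round(s["position"],4),"F",np.round(s["ft_force"],1),round(s["grip_width"],4))
E
python3 -m pendant '[[0,0,0,0.0001,0,0,0.1],[0,0,0,0.0001,0,0,0.2],[0,0,0,0.0002,0,0,0.3]]' >/dev/null; python3 t.py;python3 -m pendant '[[0,0,0,0.00005,0,0,0.1],[0,0,0,0.0001,0,0,0.15]]'>/dev/null; python3 t.py
```

```text
t 14.675 Mz 0.048 M [0.18 0.8  0.05] yaw -28.4 q6 10.8 pos [ 0.5391 -0.0475  0.0681] F [-3.9  0.8  8.3] 0.0122
t 14.925 Mz 0.072 M [0.32 0.87 0.07] yaw -36.9 q6 19.3 pos [ 0.5389 -0.0474  0.068 ] F [-5.4  1.1  8.5] 0.0119
```

```bash
python3 -m pendant '[[0,0,0,0.0001,0,0,0.1],[0,0,0,0.0001,0,0,0.1]]'>/dev/null; python3 t.py; python3 t.py;python3 -m pendant '[[0,0,0,0.0001,0,0,0.1],[0,0,0,0.0001,0,0,0.1]]'>/dev/null; python3 t.py
```

```text
t 15.175 Mz -0.031 M [ 0.33  1.01 -0.03] yaw -42.6 q6 25.0 pos [ 0.5387 -0.0473  0.0679] F [-6.1  2.6  9.9] 0.0121
t 15.175 Mz -0.031 M [ 0.33  1.01 -0.03] yaw -42.6 q6 25.0 pos [ 0.5387 -0.0473  0.0679] F [-6.1  2.6  9.9] 0.0121
t 15.425 Mz -0.035 M [ 0.42  1.04 -0.04] yaw -48.3 q6 30.7 pos [ 0.5386 -0.0472  0.0678] F [-6.5  2.2  9.7] 0.0121
```

```bash
for i in 1; do python3 -m pendant '[[0,0,0,0,0,0,0.05],[0,0,0,0,0,0,0.1]]'>/dev/null; python3 t.py; python3 -m pendant '[[0,0,0,0,0,0,0.05],[0,0,0,0,0,0,0.1]]'>/dev/null; python3 t.py; python3 -m pendant '[[0,0,0,0,0,0,0.05],[0,0,0,0,0,0,0.1]]'>/dev/null; python3 t.py; done
```

```text
t 15.675 Mz 0.069 M [0.58 1.1  0.07] yaw -54.1 q6 36.5 pos [ 0.5385 -0.047   0.0678] F [-5.7  2.2 10.7] 0.0122
t 15.925 Mz 0.046 M [0.69 1.1  0.05] yaw -59.8 q6 42.2 pos [ 0.5384 -0.0469  0.0677] F [-6.1  3.5  9.8] 0.0122
t 16.175 Mz -0.018 M [ 0.83  1.12 -0.02] yaw -65.5 q6 47.9 pos [ 0.5383 -0.0468  0.0677] F [-6.2  5.   9. ] 0.0118
```

```bash
sed -i 's/print("t"/print("E6 %.3f"%s["joint_efforts"][5],"t"/' t.py; python3 -m pendant '[[0,0,0,0,0,0,0.05],[0,0,0,0,0,0,0.1]]'>/dev/null; python3 t.py; python3 -m pendant '[[0,0,0,0,0,0,0.05],[0,0,0,0,0,0,0.1]]'>/dev/null; python3 t.py; python3 -m pendant '[[0,0,0,0,0,0,0.05],[0,0,0,0,0,0,0.1]]'>/dev/null; python3 t.py; python3 -m pendant '[[0,0,0,0,0,0,0.05],[0,0,0,0,0,0,0.1]]'>/dev/null; python3 t.py
```

```text
E6 -0.481 t 16.425 Mz 0.028 M [0.93 1.16 0.03] yaw -71.2 q6 53.7 pos [ 0.5383 -0.0466  0.0676] F [-6.4  5.6  9.6] 0.0122
E6 -0.480 t 16.675 Mz 0.063 M [1.07 1.11 0.06] yaw -77.0 q6 59.4 pos [ 0.5382 -0.0465  0.0676] F [-6.   6.6 10.1] 0.0127
E6 -0.479 t 16.925 Mz 0.022 M [1.17 1.07 0.02] yaw -82.7 q6 65.1 pos [ 0.5381 -0.0463  0.0675] F [-6.3  7.8  8.8] 0.0119
E6 -0.478 t 17.175 Mz 0.026 M [1.35 1.01 0.03] yaw -88.4 q6 70.9 pos [ 0.5382 -0.0461  0.0675] F [-5.9  8.1  7.7] 0.0121
```

```bash
python3 -m pendant '[[0,-0.0005,-0.0005,0,0,0,0.05],[0,-0.0005,-0.0005,0,0,0,0.1]]'>/dev/null; python3 t.py; python3 -m pendant '[[0,0,0,0,0,0,0.05],[0,0,0,0,0,0,0.1]]'>/dev/null; python3 t.py; python3 -m pendant '[[0,0,0,0,0,0,0.05],[0,0,0,0,0,0,0.1]]'>/dev/null; python3 t.py
```

```text
E6 -0.477 t 17.425 Mz 0.012 M [1.17 0.81 0.01] yaw -94.2 q6 76.6 pos [ 0.538  -0.0459  0.0674] F [-3.6  7.8  6.4] 0.0123
E6 -0.479 t 17.675 Mz 0.043 M [1.36 0.63 0.04] yaw -99.9 q6 82.4 pos [ 0.5381 -0.0457  0.0674] F [-3.8  8.1  6.3] 0.0122
E6 -0.477 t 17.925 Mz 0.003 M [1.51 0.61 0.  ] yaw -105.6 q6 88.1 pos [ 0.5381 -0.0456  0.0673] F [-2.7  9.   5.7] 0.0122
```

```bash
python3 -m pendant '[[0,0,-0.001,0,0,0,0.05],[0,0,-0.001,0,0,0,0.1]]'>/dev/null; python3 t.py; python3 -m pendant '[[0,0,0,0,0,0,0.05],[0,0,0,0,0,0,0.1]]'>/dev/null; python3 t.py; python3 -m pendant '[[0,0,0,0,0,0,0.05],[0,0,0,0,0,0,0.1]]'>/dev/null; python3 t.py;  python3 -m pendant '[[0,0,0,0,0,0,0.05],[0,0,0,0,0,0,0.1]]'>/dev/null; python3 t.py
```

```text
E6 -0.478 t 18.175 Mz 0.084 M [0.81 0.82 0.08] yaw -111.4 q6 93.9 pos [ 0.5382 -0.0452  0.0672] F [-4.5  6.   4.8] 0.0118
E6 -0.485 t 18.425 Mz 0.068 M [1.04 0.67 0.07] yaw -117.1 q6 99.7 pos [ 0.5382 -0.0451  0.0672] F [-5.4  5.8  4.4] 0.0122
E6 -0.483 t 18.675 Mz 0.031 M [1.16 0.6  0.03] yaw -122.8 q6 105.4 pos [ 0.5383 -0.0449  0.0671] F [-3.4  6.7  3.6] 0.0122
E6 -0.482 t 18.925 Mz 0.000 M [1.29 0.48 0.  ] yaw -128.6 q6 111.1 pos [ 0.5384 -0.0448  0.0671] F [-2.   8.   3.5] 0.012
```

Still free after about 117°. I regrasp now so the bite and the quarter turn fall within one grasp.

```bash
python3 -m pendant '[[0.5,0,0,0,0,0,0],[0.5,0,0,0,0,0,0],[0.5,0.001,-0.0005,-0.02,0,0,0],[0.5,0.001,-0.0005,-0.045,0,0,-0.1],[0.5,0.001,-0.0005,-0.05,0,0,-0.28]]'>/dev/null; python3 t.py
python3 -m pendant '[[0.5,0,0,0,0,0,-0.18],[0.5,0,0,0,0,0,-0.36],[0.5,0,0,0,0,0,-0.54],[0.5,0,0,0,0,0,-0.72],[0.5,0,0,0,0,0,-0.9]]'>/dev/null
python3 -m pendant '[[0.5,0,0,0,0,0,-0.18],[0.5,0,0,0,0,0,-0.36],[0.5,0,0,0,0,0,-0.54],[0.5,0,0,0,0,0,-0.72],[0.5,0,0,0,0,0,-0.9]]'>/dev/null
python3 -m pendant '[[0.5,0,0,0,0,0,-0.18],[0.5,0,0,0,0,0,-0.36],[0.5,0,0,0,0,0,-0.54],[0.5,0,0,0,0,0,-0.72],[0.5,0,0,0,0,0,-0.9]]'>/dev/null; python3 t.py
python3 -m pendant '[[0.5,0,0,0,0,0,-0.16],[0.5,0,0,0,0,0,-0.1616],[0.5,0,0,0,0,0,-0.1616]]'>/dev/null; python3 t.py
```

```text
E6 2.265 t 19.55 Mz 0.046 M [-0.03  0.01  0.05] yaw -112.1 q6 94.7 pos [ 0.5405 -0.0467  0.1176] F [ 0.6 -0.9 -0.3] 0.0429
E6 1.911 t 21.425 Mz 0.050 M [ 0.03 -0.01  0.05] yaw 42.6 q6 -60.1 pos [ 0.5399 -0.0466  0.116 ] F [-0.2  0.3 -0.2] 0.0428
E6 -0.032 t 21.8 Mz -0.030 M [ 0.01 -0.   -0.03] yaw 51.4 q6 -68.8 pos [ 0.5398 -0.0464  0.1157] F [-0.2  1.3 -0.7] 0.0429
```

```bash
python3 -m pendant '[[0.5,0.0018,0.001,0.03,0,0,0],[0.5,0.0018,0.001,0.05,0,0,0],[0.3,0.0018,0.001,0.05,0,0,0],[0,0.0018,0.001,0.05,0,0,0],[0,0.0018,0.001,0.05,0,0,0]]' 40 >/dev/null; python3 t.py
python3 -m pendant '[[0,0,0,0,0,0,0],[0,0,0,0,0,0,0]]'>/dev/null;  python3 t.py; python3 -m pendant '[[0,0,0,0,0,0,0.05],[0,0,0,0,0,0,0.1]]'>/dev/null; python3 t.py;  python3 -m pendant '[[0,0,0,0,0,0,0.05],[0,0,0,0,0,0,0.1]]'>/dev/null; python3 t.py
```

```text
E6 0.026 t 22.425 Mz 0.044 M [-0.47  0.31  0.04] yaw 51.5 q6 -68.8 pos [ 0.539  -0.0448  0.0663] F [-1.9 -2.3  0.4] 0.0123
E6 0.011 t 22.675 Mz -0.005 M [-0.65  0.57 -0.  ] yaw 51.5 q6 -68.8 pos [ 0.5391 -0.0447  0.0662] F [-3.1 -3.8  6.2] 0.0124
E6 -0.504 t 22.925 Mz 0.024 M [-0.55  0.46  0.02] yaw 45.7 q6 -63.0 pos [ 0.5392 -0.0447  0.0661] F [-2.6 -3.4  3.8] 0.0122
E6 -0.497 t 23.175 Mz 0.056 M [-0.47  0.32  0.06] yaw 40.0 q6 -57.3 pos [ 0.5392 -0.0446  0.0661] F [-2.4 -3.7  3.8] 0.012
```

```bash
python3 -m pendant '[[0,0,0,0,0,0,0.05],[0,0,0,0,0,0,0.1]]'>/dev/null; python3 t.py;  python3 -m pendant '[[0,0,0,0,0,0,0.05],[0,0,0,0,0,0,0.1]]'>/dev/null; python3 t.py; python3 -m pendant '[[0,0,0,0,0,0,0.05],[0,0,0,0,0,0,0.1]]'>/dev/null; python3 t.py
```

```text
E6 -0.495 t 23.425 Mz 0.043 M [-0.45  0.24  0.04] yaw 34.3 q6 -51.5 pos [ 0.5393 -0.0446  0.066 ] F [-1.4 -2.6  1.9] 0.0122
E6 -0.493 t 23.675 Mz 0.063 M [-0.44  0.13  0.06] yaw 28.5 q6 -45.8 pos [ 0.5394 -0.0445  0.066 ] F [-0.6 -2.5  2.4] 0.0124
E6 -0.487 t 23.925 Mz 0.019 M [-0.34  0.06  0.02] yaw 22.8 q6 -40.1 pos [ 0.5395 -0.0445  0.0659] F [-0.3 -3.1  1.6] 0.012
```

```bash
python3 -m pendant '[[0,0,0,0,0,0,0.05],[0,0,0,0,0,0,0.1]]'>/dev/null; python3 t.py;  python3 -m pendant '[[0,0,0,0,0,0,0.05],[0,0,0,0,0,0,0.1]]'>/dev/null; python3 t.py
```

```text
E6 -0.473 t 24.175 Mz 0.048 M [-0.3  -0.05  0.05] yaw 17.1 q6 -34.3 pos [ 0.5396 -0.0445  0.0659] F [ 0.3 -1.   1.8] 0.0122
E6 -0.453 t 24.425 Mz 0.046 M [-0.32 -0.19  0.05] yaw 11.3 q6 -28.6 pos [ 0.5397 -0.0444  0.0659] F [ 0.6 -1.9  1. ] 0.012
```

```bash
python3 -m pendant '[[0,0,0,0,0,0,0.05],[0,0,0,0,0,0,0.1]]'>/dev/null; python3 t.py;  python3 -m pendant '[[0,0,0,0,0,0,0.05],[0,0,0,0,0,0,0.1]]'>/dev/null; python3 t.py
```

```text
E6 -0.428 t 24.675 Mz 0.109 M [-0.26 -0.29  0.11] yaw 5.6 q6 -22.9 pos [ 0.5398 -0.0444  0.0659] F [ 0.8 -1.2  0.1] 0.0119
E6 -0.406 t 24.925 Mz 0.148 M [-0.27 -0.38  0.15] yaw -0.1 q6 -17.1 pos [ 0.5399 -0.0444  0.0659] F [ 2.6 -1.  -0.3] 0.0123
```

```bash
python3 -m pendant '[[0,0,0,0,0,0,0.05],[0,0,0,0,0,0,0.1]]'>/dev/null; python3 t.py;  python3 -m pendant '[[0,0,0,0,0,0,0.05],[0,0,0,0,0,0,0.1]]'>/dev/null; python3 t.py
```

```text
E6 -0.384 t 25.175 Mz 0.163 M [-0.28 -0.41  0.16] yaw -5.8 q6 -11.4 pos [ 0.54   -0.0445  0.0659] F [ 2.7 -1.  -0.7] 0.0118
E6 -0.362 t 25.425 Mz 0.183 M [-0.31 -0.53  0.18] yaw -11.6 q6 -5.7 pos [ 0.5401 -0.0445  0.0658] F [ 3.4 -2.  -1.8] 0.0121
```

The bite is clear and began at a yaw of about 20°. A quarter turn more ends at about -71°, so 60° remains.

```bash
python3 -m pendant '[[0,0,0,0.0001,0,0,0.08],[0,0,0,0.0001,0,0,0.16],[0,0,0,0.0001,0,0,0.24],[0,0,0,0.0002,0,0,0.32],[0,0,0,0.0003,0,0,0.4]]'>/dev/null; python3 t.py
```

```text
E6 -0.575 t 26.05 Mz 0.289 M [-0.42 -0.6   0.29] yaw -34.5 q6 17.3 pos [ 0.5405 -0.0447  0.0658] F [ 3.8 -2.1  0.4] 0.0125
```

```bash
python3 -m pendant '[[0,0,0,0.0001,0,0,0.08],[0,0,0,0.0001,0,0,0.16],[0,0,0,0.0001,0,0,0.24],[0,0,0,0.0002,0,0,0.32],[0,0,0,0.0002,0,0,0.4]]'>/dev/null; python3 t.py
```

```text
E6 -0.482 t 26.675 Mz 0.324 M [-0.72 -0.67  0.32] yaw -57.4 q6 40.2 pos [ 0.5408 -0.045   0.0657] F [ 5.  -3.6 -1.3] 0.0121
```

```bash
python3 -m pendant '[[0,0,0,0,0,0,0.09],[0,0,0,0.0001,0,0,0.18],[0,0,0,0.0001,0,0,0.27],[0,0,0,0.0001,0,0,0.27],[0,0,0,0.0001,0,0,0.27]]'>/dev/null; python3 t.py
```

```text
E6 0.177 t 27.3 Mz 0.136 M [-0.95 -0.72  0.14] yaw -72.8 q6 55.5 pos [ 0.541  -0.0453  0.0657] F [ 5.3 -5.3 -1.1] 0.0121
```

```bash
python3 -m pendant '[[0.5,0,0,0,0,0,0],[0.5,0,0,0,0,0,0],[0.5,0,0,0,0,0,0],[0.5,0,0,-0.03,0,0,0],[0.5,0,0,-0.08,0,0,0]]'>/dev/null; python3 t.py; python3 -m pendant '[[0.5,0.05,0,-0.05,0,0,0],[0.5,0.1,0,-0.1,0,0,0],[0.5,0.15,0,-0.1,0,0,0],[0.5,0.2,0,-0.1,0,0,0],[0.5,0.2,0,-0.1,0,0,0]]'>/dev/null; python3 t.py
python3 - <<'E'
from h import *
T=env.get_image("top");S=env.get_image("side")
a=cv2.resize(S["image"][190:255,210:310],None,fx=7,fy=7,interpolation=cv2.INTER_CUBIC)
b=cv2.resize(T["image"][185:225,240:340],None,fx=7,fy=7,interpolation=cv2.INTER_CUBIC)
cv2.imwrite("pics/both6.png",cv2.resize(np.vstack([a,b]),None,fx=.8,fy=.8,interpolation=cv2.INTER_AREA))
E
```

```text
E6 0.000 t 27.925 Mz -0.022 M [-0.04 -0.05 -0.02] yaw -72.8 q6 55.5 pos [ 0.5381 -0.0441  0.1446] F [ 1.1 -0.2  0.2] 0.0428
E6 0.142 t 28.55 Mz -0.002 M [-0.07  0.01 -0.  ] yaw -72.7 q6 64.7 pos [0.7318 0.016  0.242 ] F [-0.2  0.6  0.1] 0.0427
```

View pics/both6.png

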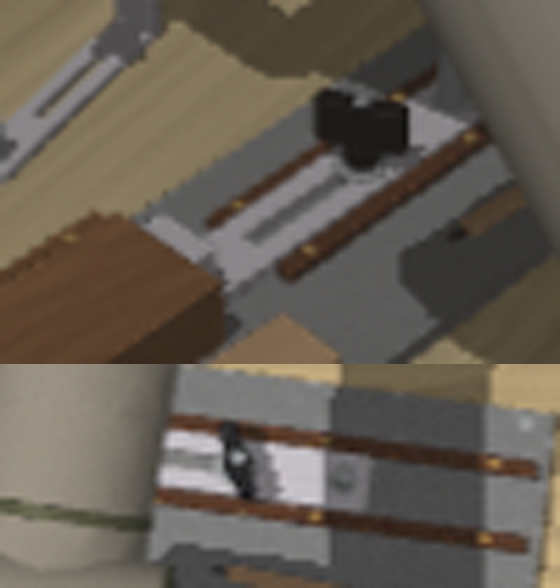

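The nose is still against the board at crop (205,245). The knob's wings now lie across the bar, at (240,460) in the top view, and the gripper is well clear. I hand the job in.

```bash
python3 -c "
from rig import env
print(env.close_job())"
```

```text
the job is handed in; nothing more can be done
None
```

I slid the stop bar up until its nose touched the board, tightened the knob about 93° past the bite I felt, let go and handed the job in. Hand-in returned no verdict; I judged the clamping force from the turn angle and torque, and estimate the board moved about 1 mm.

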